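Set the length stop of the tube cut-off jig

TASK

Set the black length stop of the tube-cutting jig to the red tab: push it along its bar until its yellow pointer stands level with the white line on the red tab, never more than a centimetre past it. The stop is stiff, so work up to the mark: first bring it to two to four centimetres short, take the finger off it for a moment, then nudge it the rest of the way and leave it. The blue tab is for another job.

Things in the scene. Friction and masses are not known exactly. Their poses are not given: they have to be found in the camera images.
- length_stop (a joint): travel of the length stop along the jig's bar, in m: 0 at the end away from the saw head, growing towards the green saw head, 0.18 at the far end. It needs about 6 N along the bar to move and stays where it is left. The jig is fixed to the desk: an aluminium base 280 x 56 x 10 mm with a steel slide bar along its middle (top 18 mm above the desk) and at its far end a green saw head, 44 mm high, holding a piece of brass tube.
- stop_pointer (a point): tip of the yellow pointer on the left of the length stop, 20 mm above the desk; its yellow line runs on up the side and over the top. The stop is a black block 34 x 34 mm, top 62 mm above the desk, centre 26 mm right of this point (-y of red_tab). Its flat rear face, to push on, is 17 mm behind the pointer (-x of red_tab); for 30 mm behind it nothing stands above 18 mm.
- red_tab: red index tab clipped to the left edge of the jig, 18 x 30 x 20 mm, with a thin white line across its top at its middle; origin at the centre of its underside, on the desk. Its x axis is the slide direction, towards the saw head and away from the robot; y points left, away from the bar; z up. The pointer is level with the white line when both have the same place along this x axis. The tab does not move.
- blue_tab: blue index tab of the same shape and with the same axes on the same edge of the jig, 4 to 9 cm nearer to or farther from the saw head than the red one; not to be used. The pointer passes clear beside the tabs.
Things that resemble listed ones, but are neither listed nor needed, are in the scene too. There is more than one size of the red_tab; the job needs the smallest.

How it is judged (in metres and radians):
On the way:
1. the stop stands 12 to 55 mm short of the red tab's line, at rest, with nothing of the robot touching it (x of stop_pointer in the frame of red_tab between -0.055 and -0.012 m and velocity of joint length_stop between -0.005 and 0.005 m/s and contact force between length_stop and the arm below 0.1 N and contact force between length_stop and the fingers below 0.1 N), for 0.2 s.
At the end, for the whole second after the job is handed in: the length stop's pointer is within 10 mm of the red tab's line along the bar, either side, and the stop is at rest (x of stop_pointer in the frame of red_tab between -0.01 and 0.01 m and velocity of joint length_stop between -0.005 and 0.005 m/s); the robot touches nothing.
It fails at once if the pointer goes more than 10 mm past the red tab's line (x of stop_pointer in the frame of red_tab above 0.01 m).
It also fails if it takes over 48 s, if anything falls off the work surface, if the arm or the gripper's body presses on something with over 40 N, if the wrist force passes 120 N, or if a joint passes its speed limit or range.

ROBOT

A 7-joint arm with a two-finger parallel gripper is mounted at the origin on a cart in front of the work surface, level with it; the furniture and walls round the work are solid. World frame = base frame: x ahead of the robot, y to its left, z up, the work surface at z = 0. Lengths are in mm, angles in rad, forces in N, time in s.
With the tool pointing down it reaches from about 400 to 875 mm from the base axis. Payload 4.4 kg.
Tool frame: the origin (TCP) lies at the very end of the fingers, on their centre line; the grasp point (between the pads) lies 19 mm behind it; z points along the fingers, y is the line along which they close (so a half turn about z gives the same grasp; the last joint's range is limited). The gripper opens to 85 mm and grips with 20 to 120 N. Pads are 22 mm wide; open, the fingers measure 114 mm over their backs; the gripper's body (76 mm by 85 mm) begins 54 mm behind the grasp point. The pads swing forward as they close: fully open they stand 13 mm farther back than shut.
Start: joints at [1.178, 0.628, 0.038, 1.517, -0.027, 0.996, -0.02], TCP at [208.688, -615.603, 205.013] pointing down, gripper open.
Joint ranges: [-3.06, 3.06], [-0.37, 2.12], [-1.25, 1.32], [0.18, 2.47], [-1.1, 4.24], [0.23, 1.98], [-2.94, 2.94]. Speed limits (rad/s): [2.57, 2.57, 3.14, 3.14, 3.14, 3.14, 3.14].

INTERFACE

Orientations are given as [roll, pitch, yaw] about the fixed x, y, z axes, in that order (R = Rz(yaw) Ry(pitch) Rx(roll)).
In Python, from cell import ctrl gives the robot as it stands.
- The arm moves only by the tool jog_arm, never from a script. Its argument "plan" is a list of rows, each an object of numbers: "tx", "ty", "tz": the shift along the tool's x, y, z as a fraction of full scale; "wx", "wy", "wz": the turn, a rotation vector about the tool's x, y, z as a fraction of full scale; "claw": the closure, from 0 (fully open) to 1 (shut). In form: [{"tx": .., "ty": .., "tz": .., "wx": .., "wy": .., "wz": .., "claw": ..}, ...]. A call has 1 to 12 rows; each row is the pose to reach, as a shift and turn from the pose commanded when the call began, along the tool's axes at that moment; what a row does not reach only later rows make up. Full scale, the value 1, is 300 mm for a shift and 90 degrees for a turn. A row lasts 1/10 s, in which the tool goes at most 50 mm and 8.59 degrees, less where a joint would pass 70% of its speed; a pose out of reach is approached as far as the arm can. A call with a number of a shift or a turn outside -1 to 1 is refused whole. A call with a gripper value outside its range is refused whole. The fingers move at their own pace and stop on an object; the grip force is fixed at half the most. Time passes only in rows, so rows that repeat a pose let the fingers close. It gives the time, the measured TCP pose, the force, the opening and the grip force at its end, in the units of the state.
- ctrl.read_state(): the state, without advancing time (a new reading comes with each control period).
- ctrl.get_image(name): name is "side" or "top"; returns a dict with "img" (480x640x3 uint8, red, green, blue), "depth" (480x640 float32, mm along the optical axis (not along the pixel's ray), 0 where there is no reading), "fx", "fy", "cx", "cy" (pixels), "distortion" ([k1, k2, p1, p2, k3] as OpenCV has them; the pictures are not rectified), "position" and "orientation" of the camera in the world. Camera axes: x right, y down, z forward; pixel columns grow to the right and rows downward; lengths in mm; the calibration is good to about 2 mm. A picture is of the moment at which its call begins.
- ctrl.finish_job(): hands the job in; it is judged then, once.
Trained networks look in a picture, given as the dict that the camera call returned (one of the last four; its "shot" number tells which), for a name from the list of things; names that differ only in an ending like _2 or _b are one class to them, and where a whole thing is asked for, a point or a joint stands for the part that bears it (a point fixed in the world has none). Each returns a list of dicts, best first, with "score" (0 to 1); they miss things now and then, are a little off and sometimes report something else, mostly with a low value. They report only what shows in the picture. A call takes as long as a camera call. They do not tell look-alikes from the thing itself.
- ctrl.trace(picture, thing): "pixels" (480x640 bool, what is visible of it) and "extent" ([centre column, centre row, width, height] in pixels, round what is visible of it).
The state is a dict: "clock": time; "qpos": joint angles; "qd": joint speeds; "tau": joint torques, N m; "eef_pos": TCP position; "tool_rot": TCP orientation; "force": force on the tool from outside, world axes, zero at the start; "torque": the same for the moment, N m; "width": finger opening in mm; "gripper_force": force on a finger pad.
Only numpy, scipy, OpenCV 4.12 (cv2) and the standard library are available. Lean on these libraries where they do the work, as an engineer would, in place of code of your own. Each camera call takes 0.05 s, during which the arm holds its last target. There are 200 camera calls.

## Working session

There is one attempt and no reset: what is moved stays moved. The work goes in short steps, Python scripts to look and compute and a tool call to move; the robot and the scene stay as the last step left them, time stands still between calls to the robot, and variables do not carry over. Pictures are saved under pics/ and viewed, at most 10 in all, crops included, and the job is handed in when it is done.

Besides the shell and the picture viewer there is one more tool, called after "Request:" as name([rows], argument=value, ...), one row to a line, values as JSON. jog_arm: Moves the arm, as the interface text tells. Shift numbers are shares of 300 mm and turn numbers shares of 90 degrees, none past 1 either way. Its arguments: {"type":"object","properties":{"plan":{"type":"array"}},"required":["plan"]}

```bash
mkdir -p pics
cat > h.py <<'E'
from cell import ctrl
import numpy as np, cv2
from scipy.spatial.transform import Rotation as R
def cam(p):
    o=np.array(p["orientation"],float)
    Rm=o if o.shape==(3,3) else (R.from_quat(o).as_matrix() if o.size==4 else R.from_euler('xyz',o).as_matrix())
    K=np.array([[p["fx"],0,p["cx"]],[0,p["fy"],p["cy"]],[0,0,1]],float)
    return K,np.array(p["distortion"],float),Rm,np.array(p["position"],float)
def rays(p,uv):
    K,d,Rm,t=cam(p)
    n=cv2.undistortPoints(np.array(uv,float).reshape(-1,1,2),K,d).reshape(-1,2)
    return np.c_[n,np.ones(len(n))]@Rm.T,t
def at_z(p,uv,z):
    r,t=rays(p,uv); return t+r*((z-t[2])/r[:,2])[:,None]
def by_depth(p,uv):
    r,t=rays(p,uv); uv=np.array(uv).astype(int).reshape(-1,2)
    return t+r*p["depth"][uv[:,1],uv[:,0]][:,None]
def proj(p,X):
    K,d,Rm,t=cam(p); rv,_=cv2.Rodrigues(Rm.T)
    return cv2.projectPoints(np.array(X,float).reshape(-1,1,3),rv,-Rm.T@t,K,d)[0].reshape(-1,2)
def save(p,n): cv2.imwrite("pics/"+n,p["img"][...,::-1])
E
python3 - <<'E'
from h import *
np.set_printoptions(precision=1,suppress=True)
s=ctrl.read_state();print(s)
for c in("top","side"):
    p=ctrl.get_image(c);save(p,c+"0.png");print(c,p["position"],p["orientation"],p["fx"],p["distortion"])
    for n in("red_tab","blue_tab","length_stop","stop_pointer"):
        for r in ctrl.trace(p,n):
            ys,xs=np.nonzero(r["pixels"]);w=by_depth(p,np.c_[xs,ys]);print(n,r["score"],np.array(r["extent"]),len(xs),np.median(w,0),np.percentile(w,3,0),np.percentile(w,97,0))
E
```

```text
{'clock': 0.0, 'qpos': array([ 1.2,  0.6,  0. ,  1.5, -0. ,  1. , -0. ]), 'qd': array([-0., -0., -0.,  0., -0., -0., -0.]), 'tau': array([ -0. , -56.3,   1.2, -19.3,   0. ,   0. ,   0. ]), 'eef_pos': array([ 208.4, -615. ,  204.1]), 'tool_rot': array([-3.1,  0. ,  0.3]), 'force': array([ 0.8, -0.3,  0.4]), 'torque': array([-0. , -0. ,  0.1]), 'gripper_force': 0.0, 'width': 85.30923613368272}
top [452.9 -24.6 901. ] [-3.  -0.  -1.6] 492.27595628605326 [-0.  0.  0.  0.  0.]
red_tab 0.7 [329.3 159.7  21.   16.4] 359 [697.6 -37.5  26.5] [687.2 -57.4   1.9] [718.7 -19.1  30.1]
red_tab 0.69 [392.8 274.6  25.6  24.8] 522 [ 489.1 -147.8   61.2] [ 473.  -173.6   17.9] [ 506.1 -131.8   65.2]
red_tab 0.61 [363.4 227.6  18.8  13.3] 186 [ 577.4 -103.    19.8] [ 569.7 -115.7   -0.7] [590.  -88.   23.1]
red_tab 0.55 [264.8 338.4  22.8  12.5] 314 [376.6  72.8  26.8] [365.8  55.4  12. ] [388.2  91.7  30. ]
blue_tab 0.77 [358.6 198.2  18.6   6.9] 190 [629.2 -98.   19.7] [ 621.9 -112.4    5.1] [639.9 -84.1  23. ]
length_stop 0.86 [391.3 273.9  28.4  20.7] 520 [ 489.2 -147.    61.2] [ 473.  -173.1   18.
[... 295 characters left out ...]
.2 -176.2   17.3] [ 504.9 -135.    63.3]
red_tab 0.66 [400.4 215.3  27.8  29.6] 518 [694.9 -42.8  23.9] [687.3 -58.3   1.4] [712.6 -19.4  28.7]
red_tab 0.66 [196.2 247.4   9.   24.5] 160 [382.5  57.3  24.6] [376.4  54.1   2.8] [387.4  83.3  28.5]
red_tab 0.59 [362.2 270.5  25.9  21.3] 288 [ 575.5 -104.    18.8] [ 569.8 -116.8    3.8] [587.  -88.4  21.8]
blue_tab 0.64 [388.9 258.5  20.4  19.8] 301 [ 628.  -101.3   18.4] [ 622.2 -114.    -0.5] [652.6 -86.2  22.1]
length_stop 0.81 [325.3 309.9  30.   41.3] 1131 [ 484.9 -158.7   54.6] [ 473.  -176.2   17.3] [ 505.7 -135.    63.3]
stop_pointer 0.84 [326.5 308.4  34.7  44.2] 1146 [ 484.9 -158.6   54.1] [ 473.  -176.2   17. ] [ 505.8 -135.    63.3]
```

Run:
```python
from h import *
a=cv2.imread("pics/top0.png")[150:310,310:450];b=cv2.imread("pics/side0.png")[190:350,290:430]
cv2.imwrite("pics/crop0.png",cv2.resize(np.hstack([a,b]),(784,448),interpolation=cv2.INTER_CUBIC))
```

```text
(no output)
```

View pics/top0.png

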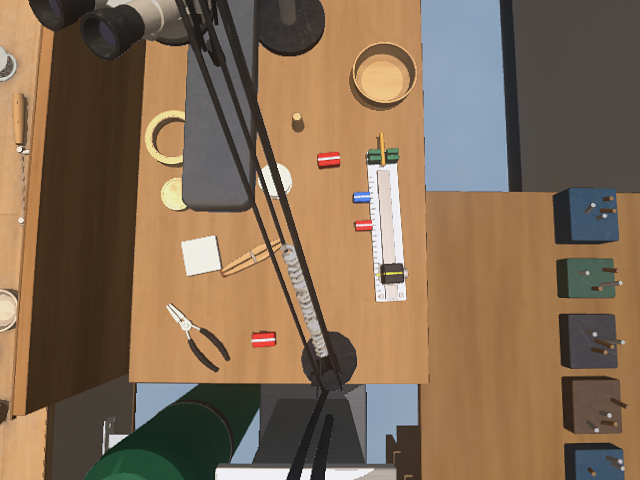

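View pics/crop0.png

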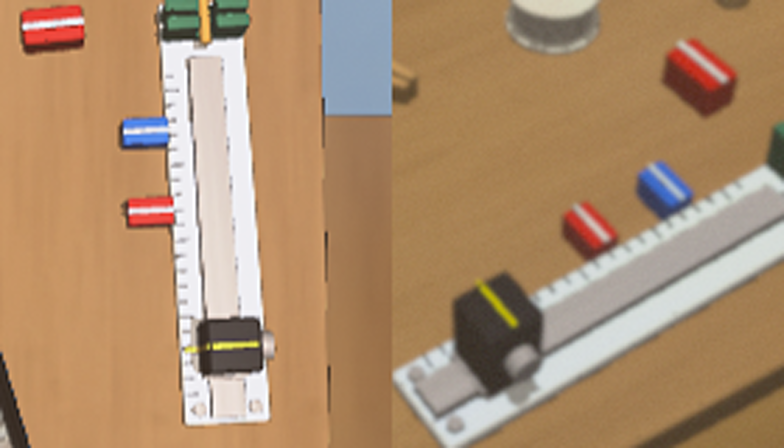

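View pics/side0.png

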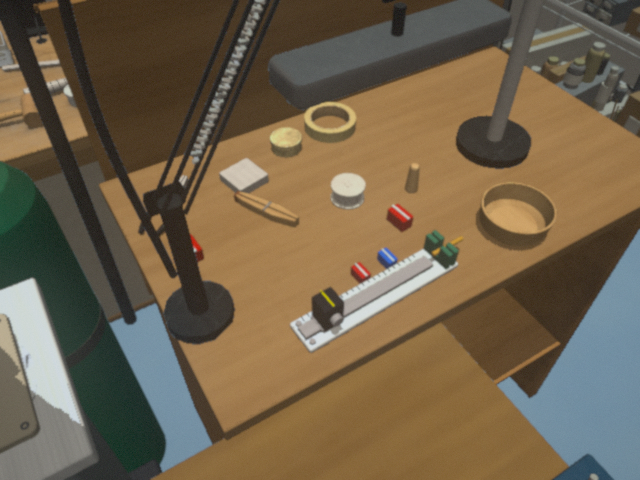

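Run:
```python
from h import *
np.set_printoptions(precision=1,suppress=True,linewidth=150)
V,U=np.mgrid[0:480,0:640];uv=np.c_[U.ravel(),V.ravel()]
for c in("top","side"):
    p=ctrl.get_image(c);w=by_depth(p,uv).reshape(480,640,3);im=p["img"].astype(int)
    ok=p["depth"]>0
    # jig edge: white base
    m=ok&(im.min(2)>150)&(abs(w[...,2]-10)<5)&(abs(w[...,1]+120)<60)&(w[...,0]>430)&(w[...,0]<730)&(np.ptp(im,axis=2)<40)
    X=w[m][:,:2].astype(np.float32);r=cv2.minAreaRect(X);bp=cv2.boxPoints(r);print(c,"base",m.sum(),r,bp.tolist())
    # yellow line and tabs white lines
    y=ok&(im[...,0]>150)&(im[...,1]>130)&(im[...,2]<110)&(w[...,0]<515)&(w[...,0]>460)&(abs(w[...,1]+145)<40)
    P=w[y];t=P[P[:,2]>50];l=P[P[:,2]<40];print("yellow top",len(t),t.mean(0),t.min(0),t.max(0),"tip",l)
    for nm,(x0,y0) in dict(red=(577,-103),blue=(629,-98)).items():
        q=ok&(abs(w[...,0]-x0)<16)&(abs(w[...,1]-y0)<16)&(abs(w[...,2]-20)<5)
        wl=q&(im.min(2)>120);ch=0 if nm=="red" else 2
        a=q&(im[...,ch]>1.6*np.minimum(im[...,2-ch],im[...,1]))
        print(nm,"all",w[q&(a|wl)].mean(0),"white",wl.sum(),w[wl].mean(0))
        f=cv2.fitLine(w[wl][:,:2].astype(np.float32),cv2.DIST_L2,0,.01,.01).ravel();print(f)
    L=ok&(w[...,2]>25)&(w[...,0]>200)&(w[...,0]<650)&(w[...,1]>-260)&(w[...,1]<160)
    Q=w[L]
    for z0 in range(25,825,75):
        s=Q[(Q[:,2]>=z0)&(Q[:,2]<z0+75)]
        if len(s)>5:print(z0,len(s),np.percentile(s[:,:2],1,0),np.percentile(s[:,:2],99,0),s[s[:,1].argmin()],s[s[:,0].argmin()])
```

```text
top base 2167 ((581.6754150390625, -144.22280883789062), (276.6627197265625, 55.581932067871094), 3.2148396968841553) [[442.00323486328125, -124.23321533203125], [445.12030029296875, -179.7276611328125], [721.3475952148438, -164.21240234375], [718.2305297851562, -108.71795654296875]]
yellow top 38 [ 491.  -147.4   62.3] [ 488.9 -162.    58.8] [ 492.7 -133.    65.2] tip [[ 513.5 -106.4    0.3]
 [ 513.5 -108.3   -0.2]
 [ 513.4 -109.9    1.6]
 [ 513.5 -111.9    0.4]
 [ 513.5 -113.7    0.1]
 [ 513.5 -115.5    0.7]
 [ 513.6 -117.4   -0.1]
 [ 513.5 -119.2    0.3]
 [ 514.  -178.4   -1.7]
 [ 513.9 -180.    -0.2]
 [ 513.8 -181.7    0.6]
 [ 513.7 -183.3    2.3]
 [ 511.7 -106.4   -0.2]
 [ 511.6 -108.1    1. ]
 [ 511.7 -110.2   -1. ]
 [ 511.6 -111.7    2.1]
 [ 511.7 -113.8   -0.4]
 [ 511.7 -115.6    0.1]
 [ 511.6 -117.3    1. ]
 [ 511.7 -119.2    0.4]
 [ 512.1 -181.9   -0.7]
 [ 509.7 -106.2    1.9]
 [ 509.8 -108.2    0.7]
 [ 509.8 -110.     0.6]
 [ 509.8 -111.8    1. ]
 [ 509.7 -113.5    2.4]
 [ 509.8 -115.5    0.4]
 [ 509.9 -117.4   -0.2]
 [ 509.7 -119.     2.7]
 [ 509.9 -179.1    4.7]
 [ 510.1
[... 9069 characters left out ...]
-3.3]
 [ 483.1 -181.8   -3.2]
 [ 481.8 -183.9   -1.8]]
red all [ 578.2 -103.4   19.6] white 46 [ 579.8 -103.5   20.4]
[   0.1   -1.   579.8 -103.5]
blue all [ 630.3 -100.3   19.6] white 44 [632.2 -97.5  20.5]
[  0.   -1.  632.2 -97.5]
25 2334 [ 244.8 -176.3] [648.4  81.3] [ 492.4 -178.4   35.8] [243.4 -41.   61.4]
100 1934 [244.8 -55.3] [352.4 -33.7] [336.  -56.3 127.2] [243.5 -36.9 105.2]
175 6884 [248.1 -53.8] [648.  154.6] [329.3 -55.9 230.8] [245.5 -32.5 175.8]
250 4078 [249.7 -47.3] [444.5  -5.4] [341.5 -51.2 252. ] [248.2 -27.5 252.2]
325 5149 [251.6 -30.8] [505.5  13. ] [259.1 -32.9 326.6] [249.8 -22.4 330.5]
400 3024 [253.4 -28.7] [511.3  15. ] [259.5 -29.8 429.5] [252.2 -20.6 403.3]
```

Candidates for the red tab are (329,160) and (265,340), both about 30 mm high and lying loose on the desk, and (363,226), 20 mm high and clipped to the jig edge. I choose (363,226); the close crop confirms it sits on the scale edge next to the blue tab at (362,198). The stop, with its yellow line, is at (392,274). The slide runs 3.1° off world x, and the travel needed is about 91 mm. The lamp post stands at y > -56, so I tilt the wrist towards -y to stay clear of it.

```bash
cat >> h.py <<'E'
U=np.array([np.cos(.0545),np.sin(.0545),0])
def onbar(s,z): return np.array([581.6,-144.4,0])+(s-572.86)*U+[0,0,z]
TILT=(R.from_euler('z',.0545)*R.from_euler('x',np.pi)*R.from_euler('x',25,degrees=True))
def rel(p0,r0,p1,r1):
    return r0.inv().apply(np.array(p1)-p0)/300,(r0.inv()*r1).as_rotvec()/(np.pi/2)
E
python3 - <<'E'
from h import *
np.set_printoptions(precision=4,suppress=True)
s=ctrl.read_state();print(s["tool_rot"],s["eef_pos"],s["clock"])
r0=R.from_euler('xyz',s["tool_rot"]);p0=[208.7,-615.6,205]
for P in ([320,-420,200],[400,-300,180],onbar(440,150)):print(P,*rel(p0,r0,P,TILT))
for P in (onbar(440,150),onbar(446,42)):print(P,*rel([400,-300,180],TILT,P,TILT))
E
```

```text
[ 3.1416 -0.      0.3268] [ 208.6774 -615.6049  205.0218] 0.6
[320, -420, 200] [ 0.5607 -0.4984  0.0167] [0.2761 0.0378 0.1706]
[400, -300, 180] [ 0.9416 -0.7916  0.0834] [0.2761 0.0378 0.1706]
[ 448.9373 -151.6373  150.    ] [ 1.2548 -1.2077  0.1834] [0.2761 0.0378 0.1706]
[ 448.9373 -151.6373  150.    ] [ 0.1898 -0.3972  0.2956] [0. 0. 0.]
[ 454.9284 -151.3104   42.    ] [ 0.2098 -0.2451  0.6218] [0. 0. 0.]
```

Request:
jog_arm([
  {"tx": 0.14, "ty": -0.12, "tz": 0.01, "wx": 0.07, "wy": 0.01, "wz": 0.04, "claw": 1},
  {"tx": 0.28, "ty": -0.25, "tz": 0.01, "wx": 0.14, "wy": 0.02, "wz": 0.085, "claw": 1},
  {"tx": 0.42, "ty": -0.37, "tz": 0.015, "wx": 0.21, "wy": 0.03, "wz": 0.13, "claw": 1},
  {"tx": 0.56, "ty": -0.5, "tz": 0.017, "wx": 0.276, "wy": 0.038, "wz": 0.171, "claw": 1},
  {"tx": 0.69, "ty": -0.6, "tz": 0.04, "wx": 0.276, "wy": 0.038, "wz": 0.171, "claw": 1},
  {"tx": 0.82, "ty": -0.7, "tz": 0.06, "wx": 0.276, "wy": 0.038, "wz": 0.171, "claw": 1},
  {"tx": 0.942, "ty": -0.792, "tz": 0.083, "wx": 0.276, "wy": 0.038, "wz": 0.171, "claw": 1},
  {"tx": 0.942, "ty": -0.792, "tz": 0.083, "wx": 0.276, "wy": 0.038, "wz": 0.171, "claw": 1},
  {"tx": 0.942, "ty": -0.792, "tz": 0.083, "wx": 0.276, "wy": 0.038, "wz": 0.171, "claw": 1},
  {"tx": 0.942, "ty": -0.792, "tz": 0.083, "wx": 0.276, "wy": 0.038, "wz": 0.171, "claw": 1},
])

```text
clock: 1.6
eef_pos: [399.7, -300.9, 180.1]
tool_rot: [-2.707, 0.0, 0.054]
force: [-1.0, -0.6, 1.2]
width: -0.1
gripper_force: 0.0
```

Request:
jog_arm([
  {"tx": 0.06, "ty": -0.13, "tz": 0.1, "claw": 1},
  {"tx": 0.12, "ty": -0.26, "tz": 0.2, "claw": 1},
  {"tx": 0.19, "ty": -0.397, "tz": 0.296, "claw": 1},
  {"tx": 0.19, "ty": -0.397, "tz": 0.296, "claw": 1},
  {"tx": 0.19, "ty": -0.397, "tz": 0.296, "claw": 1},
])

```text
invalid input at $.plan[0]: expected keys tx, ty, tz, wx, wy, wz, claw
```

Run:
```python
from h import *
p=ctrl.get_image("side");save(p,"s1.png");q=ctrl.get_image("top")
cv2.imwrite("pics/both1.png",cv2.resize(np.hstack([p["img"],q["img"]])[...,::-1],(800,300),interpolation=cv2.INTER_AREA))
```

```text
(no output)
```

View pics/both1.png

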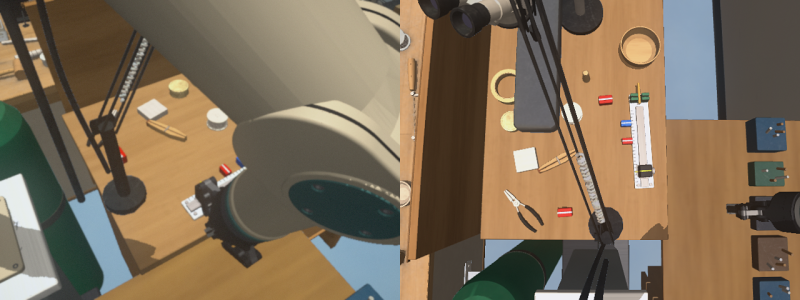

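The move was refused because every key is required. The picture shows the arm coming in from the right, well clear of the lamp post at (605,220); the stop is at (645,171), unmoved.

Request:
jog_arm([
  {"tx": 0.06, "ty": -0.13, "tz": 0.1, "wx": 0, "wy": 0, "wz": 0, "claw": 1},
  {"tx": 0.12, "ty": -0.26, "tz": 0.2, "wx": 0, "wy": 0, "wz": 0, "claw": 1},
  {"tx": 0.19, "ty": -0.397, "tz": 0.296, "wx": 0, "wy": 0, "wz": 0, "claw": 1},
  {"tx": 0.19, "ty": -0.397, "tz": 0.296, "wx": 0, "wy": 0, "wz": 0, "claw": 1},
  {"tx": 0.19, "ty": -0.397, "tz": 0.296, "wx": 0, "wy": 0, "wz": 0, "claw": 1},
])

```text
clock: 2.2
eef_pos: [449.2, -151.2, 150.0]
tool_rot: [-2.705, -0.0, 0.055]
force: [0.0, -1.0, -0.3]
width: -0.1
gripper_force: 0.0
```

Run:
```python
from h import *
q=ctrl.get_image("top");save(q,"t2.png")
```

```text
(no output)
```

View pics/t2.png

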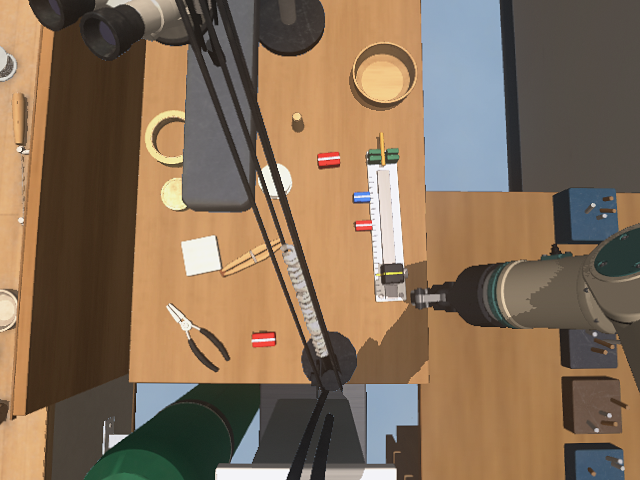

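Run:
```python
from h import *
np.set_printoptions(precision=1,suppress=True)
p=ctrl.get_image("top");s=ctrl.read_state()
print(proj(p,[s["eef_pos"],onbar(446,42),onbar(465,62)]))
```

```text
[[405.7 298. ]
 [393.1 294.2]
 [394.1 282.9]]
```

Request:
jog_arm([
  {"tx": 0.005, "ty": 0.05, "tz": 0.11, "wx": 0, "wy": 0, "wz": 0, "claw": 1},
  {"tx": 0.01, "ty": 0.1, "tz": 0.22, "wx": 0, "wy": 0, "wz": 0, "claw": 1},
  {"tx": 0.015, "ty": 0.13, "tz": 0.28, "wx": 0, "wy": 0, "wz": 0, "claw": 1},
  {"tx": 0.02, "ty": 0.152, "tz": 0.326, "wx": 0, "wy": 0, "wz": 0, "claw": 1},
  {"tx": 0.02, "ty": 0.152, "tz": 0.326, "wx": 0, "wy": 0, "wz": 0, "claw": 1},
  {"tx": 0.02, "ty": 0.152, "tz": 0.326, "wx": 0, "wy": 0, "wz": 0, "claw": 1},
])

```text
clock: 2.9
eef_pos: [455.3, -152.5, 42.4]
tool_rot: [-2.706, -0.001, 0.052]
force: [-0.5, 0.1, -0.2]
width: 0.3
gripper_force: 0.0
```

Run:
```python
from h import *
p=ctrl.get_image("top")
cv2.imwrite("pics/t3.png",cv2.resize(p["img"][200:340,320:480,::-1],(800,700)[:2] if 0 else (640,560),interpolation=cv2.INTER_CUBIC))
```

```text
(no output)
```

View pics/t3.png

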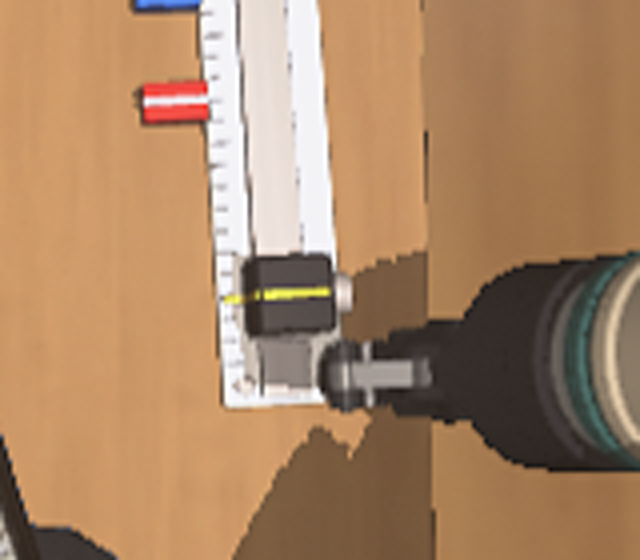

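Run:
```python
from h import *
np.set_printoptions(precision=0,suppress=True,linewidth=160)
p=ctrl.get_image("top")
for v in (286,290,293,296,300):
    w=by_depth(p,[(u,v) for u in range(384,428,3)]);print(v,"x",w[0,0]);print(w[:,1:].T)
```

```text
286 x 469.59221339221517
[[-139. -144. -149. -155. -160. -166. -145. -149. -154. -160. -173. -176. -179. -175. -178.]
 [  12.   18.   18.   20.   17.   12.  174.  178.  173.  166.  121.  130.  139.  182.  185.]]
290 x 462.46871891231467
[[-140. -144. -149. -155. -160. -156. -145. -149. -154. -160. -173. -176. -174. -175. -178.]
 [   8.   15.   20.   17.   18.   80.  173.  178.  174.  163.  121.  130.  163.  180.  186.]]
293 x 457.074142988243
[[-140. -144. -149. -155. -160. -167. -145. -149. -153. -158. -162. -167. -170. -175. -178.]
 [   9.   19.   22.   17.   16.    9.  173.  177.  177.  177.  177.  177.  181.  180.  183.]]
296 x 451.69717070150335
[[-140. -144. -149. -155. -160. -166. -145. -149. -154. -158. -162. -166. -170. -175. -177.]
 [   8.   15.   18.   18.   20.   14.  173.  176.  175.  176.  179.  177.  181.  180.  187.]]
300 x 444.5645852958396
[[-139. -145. -151. -156. -161. -167. -145. -149. -153. -160. -173. -176. -179. -182. -184.]
 [  12.   10.    7.    9.   12.   10.  170.  175.  177.  161.  119.  129.  137.  144.  157.]]
```

Run:
```python
from h import *
np.set_printoptions(precision=1,suppress=True)
p=ctrl.get_image("side");save(p,"s4.png");s=ctrl.read_state()
print(proj(p,[s["eef_pos"],onbar(465,62)]))
```

```text
[[306.2 318.7]
 [316.9 304.1]]
```

View pics/s4.png

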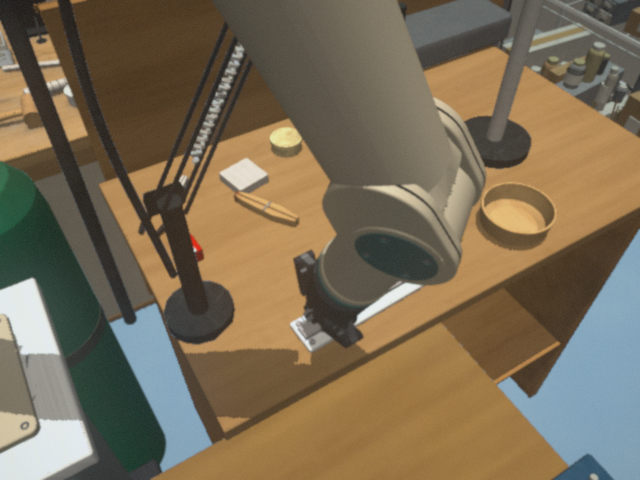

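The gripper hides the fingertip in the side view, but the pose agrees with the projection, about (306,319) just behind the stop. I'll push slowly and measure from the top.

Request:
jog_arm([
  {"tx": 0.015, "ty": 0, "tz": 0, "wx": 0, "wy": 0, "wz": 0, "claw": 1},
  {"tx": 0.03, "ty": 0, "tz": 0, "wx": 0, "wy": 0, "wz": 0, "claw": 1},
  {"tx": 0.045, "ty": 0, "tz": 0, "wx": 0, "wy": 0, "wz": 0, "claw": 1},
  {"tx": 0.06, "ty": 0, "tz": 0, "wx": 0, "wy": 0, "wz": 0, "claw": 1},
  {"tx": 0.075, "ty": 0, "tz": 0, "wx": 0, "wy": 0, "wz": 0, "claw": 1},
  {"tx": 0.09, "ty": 0, "tz": 0, "wx": 0, "wy": 0, "wz": 0, "claw": 1},
  {"tx": 0.1, "ty": 0, "tz": 0, "wx": 0, "wy": 0, "wz": 0, "claw": 1},
  {"tx": 0.1, "ty": 0, "tz": 0, "wx": 0, "wy": 0, "wz": 0, "claw": 1},
  {"tx": 0.1, "ty": 0, "tz": 0, "wx": 0, "wy": 0, "wz": 0, "claw": 1},
])

```text
clock: 3.95
eef_pos: [485.0, -149.6, 42.0]
tool_rot: [-2.705, 0.0, 0.054]
force: [-0.4, 0.5, 0.6]
width: 0.1
gripper_force: 0.0
```

```bash
cat >> h.py <<'E'
RED=572.6
def stop():
    p=ctrl.get_image("top");im=p["img"].astype(int);out=[]
    V,C=np.mgrid[180:320,350:430];uv=np.c_[C.ravel(),V.ravel()];w=by_depth(p,uv);k=im[uv[:,1],uv[:,0]]
    m=(k[:,0]>150)&(k[:,1]>130)&(k[:,2]<110)&(abs(w[:,2]-62)<8)&(abs(w[:,1]+146)<25)
    W=at_z(p,uv[m],62);d=w[m];e=ctrl.read_state()["eef_pos"]
    print("n",m.sum(),"centre",W.mean(0).round(1),"s_at_z %.1f s_depth %.1f (red %.1f) tcp s %.1f"%((W@U).mean(),(d@U).mean(),RED,e@U),e.round(1),ctrl.read_state()["force"].round(1),ctrl.read_state()["clock"])
    q=(abs(w[:,2]-20)<5)&(k.min(1)>120)&(np.hypot(w[:,0]-579,w[:,1]+103)<16)
    print("red n",q.sum(),(at_z(p,uv[q],20)@U).mean() if q.any() else 0)
    return p
E
python3 -c "
from h import *
stop()"
```

```text
n 17 centre [ 490.5 -142.2   62. ] s_at_z 482.0 s_depth 481.9 (red 572.6) tcp s 476.0 [ 484.9 -149.7   42. ] [-0.3  0.7 -0. ] 4.0
red n 41 573.3315886948087
```

Run:
```python
from h import *
s=ctrl.read_state();print(s["qpos"],s["eef_pos"],s["tool_rot"])
a=[]
for c,(v,u) in dict(top=(200,340),side=(250,260)).items():
    p=ctrl.get_image(c);print(proj(p,[s["eef_pos"]]))
    a.append(cv2.resize(p["img"][v:v+130,u:u+100,::-1],(400,520),interpolation=cv2.INTER_CUBIC))
cv2.imwrite("pics/b5.png",np.hstack(a))
```

```text
[ 0.57785087  0.81058458 -0.10668389  1.84945622 -0.42698375  0.76719827
 -0.67066781] [ 484.85599589 -149.66328469   42.00969039] [-2.70524001e+00  2.04252090e-04  5.36857460e-02]
[[392.01548104 276.91735822]]
[[323.48202266 308.95309966]]
```

View pics/b5.png

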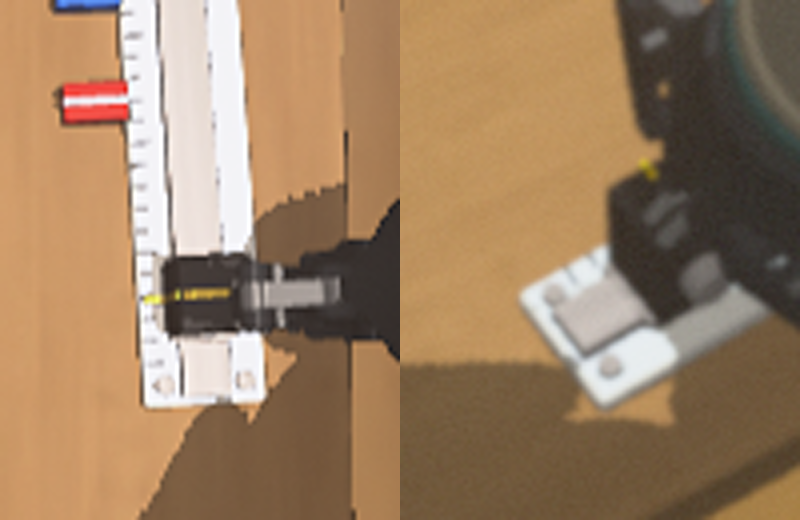

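The arm is 11 mm past the expected contact, with no force and the stop unmoved. I need to find where the fingers really are, so I'll put the gripper point cloud into the tool frame.

Run:
```python
from h import *
np.set_printoptions(precision=0,suppress=True,linewidth=160)
s=ctrl.read_state();r=R.from_euler('xyz',s["tool_rot"])
V,C=np.mgrid[0:480,0:640];uv=np.c_[C.ravel(),V.ravel()]
for c in("top","side"):
    p=ctrl.get_image(c);w=by_depth(p,uv);ok=(p["depth"].ravel()>0)
    t=r.inv().apply(w-s["eef_pos"]);k=p["img"].reshape(-1,3)
    ok&=(w[:,2]>66)&(np.hypot(t[:,0],t[:,1])<110)&(w[:,1]<-90)
    for z0 in range(-200,30,15):
        m=ok&(t[:,2]>=z0)&(t[:,2]<z0+15)
        if m.sum()>3:print(c,z0,m.sum(),"x",np.percentile(t[m,0],[2,50,98]),"y",np.percentile(t[m,1],[2,50,98]),"w",np.median(w[m],0),k[m].mean(0))
```

```text
top -200 467 x [-35.   0.  35.] y [-38. -31.  -6.] w [ 488. -204.  230.] [53. 46. 44.]
top -185 337 x [-35.  -2.  34.] y [-38. -33. -10.] w [ 485. -195.  216.] [51. 45. 41.]
top -170 290 x [-34.  -1.  34.] y [-38. -34. -11.] w [ 486. -189.  203.] [52. 46. 43.]
top -155 113 x [-10.  -0.  11.] y [-41. -37. -33.] w [ 486. -178.  190.] [59. 53. 50.]
top -140 174 x [-19.  -1.  19.] y [-49. -39. -16.] w [ 485. -172.  178.] [100.  91.  87.]
top -125 244 x [-17.  -0.  16.] y [-62. -54. -17.] w [ 484. -151.  173.] [101.  93.  90.]
top -110 46 x [-16. -11.  16.] y [-44. -16.  -7.] w [ 475. -178.  139.] [59. 51. 46.]
top -95 51 x [-16.  -6.  14.] y [-17. -15. -14.] w [ 480. -174.  129.] [63. 54. 50.]
top -80 27 x [-13.  -6.  11.] y [-26. -12.  -7.] w [ 480. -171.  116.] [75. 65. 59.]
top -50 18 x [-7. -0.  6.] y [-15. -13. -11.] w [ 485. -154.   83.] [60. 52. 49.]
top -35 6 x [-10.  -1.   9.] y [-10.  -7.  -6.] w [ 484. -156.   72.] [88. 78. 70.]
side -200 605 x [-37. -31.  -0.] y [-30.   9.  36.] w [ 459. -242.  215.] [59. 55. 49.]
side -185 348 x [-37. -32.  -3.] y [-30.  11.  38.] w [ 457. -
[... 193 characters left out ...]
6. 52.]
side -140 198 x [-11.  -3.   6.] y [-49.  38.  48.] w [ 485. -241.  148.] [74. 70. 66.]
side -125 641 x [-15.  -5.  12.] y [-61.  41.  61.] w [ 483. -234.  134.] [79. 72. 64.]
side -110 291 x [-17. -12.  -1.] y [-53.   6.  54.] w [ 477. -198.  134.] [64. 56. 47.]
side -95 285 x [-16. -11.   2.] y [-42.  22.  44.] w [ 477. -205.  110.] [67. 60. 52.]
side -80 171 x [-14. -11.   4.] y [-32.   6.  33.] w [ 475. -186.  107.] [69. 62. 53.]
side -65 63 x [-11. -10.  -2.] y [-6. -1. 13.] w [ 476. -175.   96.] [75. 70. 65.]
side -50 83 x [-11.  -7.  -4.] y [-13.   1.  13.] w [ 478. -169.   80.] [72. 66. 60.]
side -35 16 x [-11. -10.  -5.] y [-12.   1.   9.] w [ 475. -166.   72.] [74. 68. 63.]
```

The cloud fits the gripper, but I can't yet tell whether the fingertip ends above the stop. I'll back off and measure the real tip.

Request:
jog_arm([
  {"tx": -0.04, "ty": 0, "tz": 0, "wx": 0, "wy": 0, "wz": 0, "claw": 1},
  {"tx": -0.08, "ty": 0, "tz": 0, "wx": 0, "wy": 0, "wz": 0, "claw": 1},
  {"tx": -0.12, "ty": 0, "tz": 0, "wx": 0, "wy": 0, "wz": 0, "claw": 1},
  {"tx": -0.12, "ty": 0, "tz": 0, "wx": 0, "wy": 0, "wz": 0, "claw": 1},
  {"tx": -0.12, "ty": 0, "tz": 0, "wx": 0, "wy": 0, "wz": 0, "claw": 1},
])

```text
clock: 4.7
eef_pos: [449.0, -151.9, 42.2]
tool_rot: [-2.705, -0.0, 0.053]
force: [0.5, 0.2, -0.4]
width: -0.2
gripper_force: 0.0
```

Run:
```python
from h import *
np.set_printoptions(precision=0,suppress=True,linewidth=160)
stop()
s=ctrl.read_state();r=R.from_euler('xyz',s["tool_rot"]);print(s["eef_pos"])
V,C=np.mgrid[0:480,0:640];uv=np.c_[C.ravel(),V.ravel()];pic=[]
for c in("top","side"):
    p=ctrl.get_image(c);w=by_depth(p,uv);ok=(p["depth"].ravel()>0)
    t=r.inv().apply(w-s["eef_pos"]);e=proj(p,[s["eef_pos"]])[0].astype(int);print(e)
    pic.append(cv2.resize(p["img"][e[1]-50:e[1]+50,e[0]-40:e[0]+40,::-1],(400,500),interpolation=cv2.INTER_CUBIC))
    ok&=(w[:,2]>22)&(np.hypot(t[:,0],t[:,1])<22)
    for z0 in range(-80,30,8):
        m=ok&(t[:,2]>=z0)&(t[:,2]<z0+8)
        if m.sum():print(c,z0,m.sum(),"x",np.percentile(t[m,0],[2,50,98]),"y",np.percentile(t[m,1],[2,50,98]),"w",np.median(w[m],0))
cv2.imwrite("pics/b6.png",np.hstack(pic))
```

```text
n 40 centre [ 491. -147.   62.] s_at_z 482.4 s_depth 482.3 (red 572.6) tcp s 440.6 [ 450. -152.   42.] [ 0.  0. -0.] 4.75
red n 41 573.3315886948087
[ 450. -152.   42.]
[393 297]
top -80 15 x [-11.   6.  12.] y [-15. -12.  -6.] w [ 457. -173.  118.]
top -72 2 x [-11. -11. -11.] y [-8. -8. -7.] w [ 439. -175.  110.]
top -48 3 x [-6. -4.  3.] y [-15. -15. -13.] w [ 445. -157.   88.]
top -40 18 x [-9. -1.  5.] y [-14. -12.  -7.] w [ 449. -157.   82.]
top -32 6 x [-10.   7.  10.] y [-7. -6. -6.] w [ 457. -158.   71.]
[302 320]
side -80 38 x [-13. -11.  -6.] y [-14.   6.  20.] w [ 440. -189.  108.]
side -72 34 x [-13. -11.  -6.] y [-12.   7.  20.] w [ 440. -189.  102.]
side -64 34 x [-11. -10.  -5.] y [-6. -0.  9.] w [ 441. -178.   98.]
side -56 22 x [-11. -11.  -5.] y [-8.  1. 14.] w [ 440. -175.   88.]
side -48 41 x [-11.  -9.  -5.] y [-12.   3.  14.] w [ 442. -174.   81.]
side -40 37 x [-11.  -7.  -5.] y [-13.   2.  14.] w [ 443. -168.   74.]
side -32 9 x [-11. -11.  -6.] y [-7. -1. 10.] w [ 440. -165.   70.]
```

View pics/b6.png

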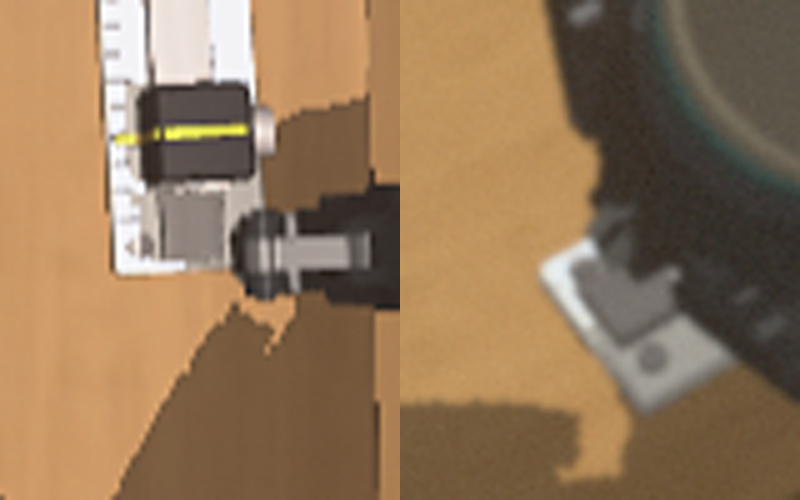

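The real fingertip ends about 29 mm behind the reported TCP, near z 69, so it passed over the stop (top at 62) without touching it. I'll go 30 mm farther along the tool axis, then push.

Request:
jog_arm([
  {"tx": 0, "ty": 0, "tz": 0.05, "wx": 0, "wy": 0, "wz": 0, "claw": 1},
  {"tx": 0, "ty": 0, "tz": 0.1, "wx": 0, "wy": 0, "wz": 0, "claw": 1},
  {"tx": 0, "ty": 0, "tz": 0.1, "wx": 0, "wy": 0, "wz": 0, "claw": 1},
  {"tx": 0.02, "ty": 0, "tz": 0.1, "wx": 0, "wy": 0, "wz": 0, "claw": 1},
  {"tx": 0.04, "ty": 0, "tz": 0.1, "wx": 0, "wy": 0, "wz": 0, "claw": 1},
  {"tx": 0.06, "ty": 0, "tz": 0.1, "wx": 0, "wy": 0, "wz": 0, "claw": 1},
  {"tx": 0.08, "ty": 0, "tz": 0.1, "wx": 0, "wy": 0, "wz": 0, "claw": 1},
  {"tx": 0.1, "ty": 0, "tz": 0.1, "wx": 0, "wy": 0, "wz": 0, "claw": 1},
  {"tx": 0.1, "ty": 0, "tz": 0.1, "wx": 0, "wy": 0, "wz": 0, "claw": 1},
])

```text
clock: 5.75
eef_pos: [477.9, -137.8, 15.3]
tool_rot: [-2.706, 0.001, 0.055]
force: [-4.5, -1.2, 2.9]
width: 0.2
gripper_force: 2.1
```

```bash
python3 -c "
from h import *
stop()"
```

```text
n 41 centre [ 507.1 -147.2   62. ] s_at_z 498.3 s_depth 498.3 (red 572.6) tcp s 469.7 [ 477.9 -137.8   15.3] [-3.8 -1.8  2.5] 5.8
red n 41 573.3315886948087
```

Request:
jog_arm([
  {"tx": 0.02, "ty": 0, "tz": 0, "wx": 0, "wy": 0, "wz": 0, "claw": 1},
  {"tx": 0.04, "ty": 0, "tz": 0, "wx": 0, "wy": 0, "wz": 0, "claw": 1},
  {"tx": 0.06, "ty": 0, "tz": 0, "wx": 0, "wy": 0, "wz": 0, "claw": 1},
  {"tx": 0.08, "ty": 0, "tz": 0, "wx": 0, "wy": 0, "wz": 0, "claw": 1},
  {"tx": 0.1, "ty": 0, "tz": 0, "wx": 0, "wy": 0, "wz": 0, "claw": 1},
  {"tx": 0.12, "ty": 0, "tz": 0, "wx": 0, "wy": 0, "wz": 0, "claw": 1},
  {"tx": 0.135, "ty": 0, "tz": 0, "wx": 0, "wy": 0, "wz": 0, "claw": 1},
  {"tx": 0.15, "ty": 0, "tz": 0, "wx": 0, "wy": 0, "wz": 0, "claw": 1},
  {"tx": 0.15, "ty": 0, "tz": 0, "wx": 0, "wy": 0, "wz": 0, "claw": 1},
  {"tx": 0.11, "ty": 0, "tz": 0, "wx": 0, "wy": 0, "wz": 0, "claw": 1},
  {"tx": 0.1, "ty": 0, "tz": 0, "wx": 0, "wy": 0, "wz": 0, "claw": 1},
  {"tx": 0.1, "ty": 0, "tz": 0, "wx": 0, "wy": 0, "wz": 0, "claw": 1},
])

```text
clock: 7.0
eef_pos: [508.1, -135.8, 15.0]
tool_rot: [-2.705, -0.0, 0.053]
force: [0.2, 0.4, 1.0]
width: -0.2
gripper_force: 0.0
```

Request:
jog_arm([
  {"tx": 0, "ty": 0, "tz": 0, "wx": 0, "wy": 0, "wz": 0, "claw": 1},
  {"tx": 0, "ty": 0, "tz": 0, "wx": 0, "wy": 0, "wz": 0, "claw": 1},
  {"tx": 0, "ty": 0, "tz": 0, "wx": 0, "wy": 0, "wz": 0, "claw": 1},
  {"tx": 0, "ty": 0, "tz": 0, "wx": 0, "wy": 0, "wz": 0, "claw": 1},
])

```text
clock: 7.4
eef_pos: [508.6, -135.6, 14.9]
tool_rot: [-2.705, -0.0, 0.054]
force: [-0.5, -0.0, 0.6]
width: 0.1
gripper_force: 0.0
```

```bash
python3 -c "
from h import *
stop()"
```

```text
n 42 centre [ 552.  -145.5   62. ] s_at_z 543.3 s_depth 543.2 (red 572.6) tcp s 500.4 [ 508.6 -135.6   14.9] [0.6 0.3 0.1] 7.45
red n 41 573.3315886948087
```

Request:
jog_arm([
  {"tx": 0.025, "ty": 0, "tz": 0, "wx": 0, "wy": 0, "wz": 0, "claw": 1},
  {"tx": 0.05, "ty": 0, "tz": 0, "wx": 0, "wy": 0, "wz": 0, "claw": 1},
  {"tx": 0.07, "ty": 0, "tz": 0, "wx": 0, "wy": 0, "wz": 0, "claw": 1},
  {"tx": 0.085, "ty": 0, "tz": 0, "wx": 0, "wy": 0, "wz": 0, "claw": 1},
  {"tx": 0.1, "ty": 0, "tz": 0, "wx": 0, "wy": 0, "wz": 0, "claw": 1},
  {"tx": 0.115, "ty": 0, "tz": 0, "wx": 0, "wy": 0, "wz": 0, "claw": 1},
  {"tx": 0.13, "ty": 0, "tz": 0, "wx": 0, "wy": 0, "wz": 0, "claw": 1},
  {"tx": 0.13, "ty": 0, "tz": 0, "wx": 0, "wy": 0, "wz": 0, "claw": 1},
  {"tx": 0.13, "ty": 0, "tz": 0, "wx": 0, "wy": 0, "wz": 0, "claw": 1},
])

```text
clock: 8.35
eef_pos: [546.3, -133.6, 14.8]
tool_rot: [-2.705, 0.002, 0.055]
force: [-4.8, -1.7, 2.3]
width: 0.3
gripper_force: 2.5
```

```bash
python3 -c "
from h import *
p=stop();cv2.imwrite('pics/t7.png',cv2.resize(p['img'][170:290,330:430,::-1],(500,600),interpolation=cv2.INTER_CUBIC))"
```

```text
n 40 centre [ 575.4 -142.7   62. ] s_at_z 566.8 s_depth 566.7 (red 572.6) tcp s 538.2 [ 546.3 -133.5   14.9] [-5.1 -1.1  3.5] 8.4
red n 41 573.3315886948087
```

View pics/t7.png

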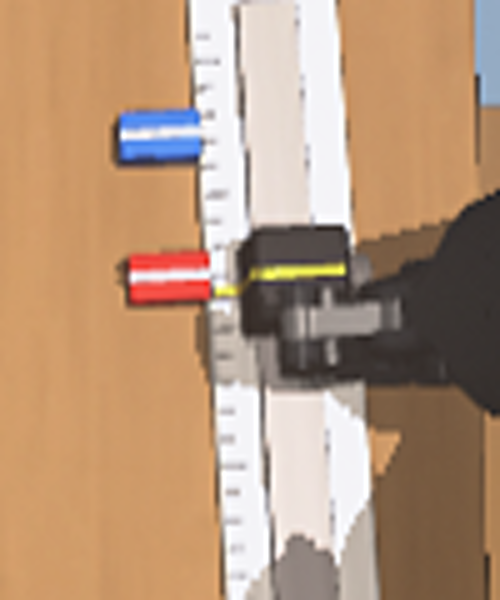

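The yellow pointer tip (225,291) is about 18 crop pixels, roughly 6 mm, short of the white line extended (row 272). That agrees with 566.8 against 573.

Request:
jog_arm([
  {"tx": 0.01, "ty": 0, "tz": 0, "wx": 0, "wy": 0, "wz": 0, "claw": 1},
  {"tx": 0.02, "ty": 0, "tz": 0, "wx": 0, "wy": 0, "wz": 0, "claw": 1},
  {"tx": 0.02, "ty": 0, "tz": 0, "wx": 0, "wy": 0, "wz": 0, "claw": 1},
  {"tx": 0.02, "ty": 0, "tz": 0, "wx": 0, "wy": 0, "wz": 0, "claw": 1},
  {"tx": -0.02, "ty": 0, "tz": 0, "wx": 0, "wy": 0, "wz": 0, "claw": 1},
  {"tx": -0.08, "ty": 0, "tz": 0, "wx": 0, "wy": 0, "wz": 0, "claw": 1},
  {"tx": -0.1, "ty": 0, "tz": -0.1, "wx": 0, "wy": 0, "wz": 0, "claw": 1},
  {"tx": -0.1, "ty": 0, "tz": -0.2, "wx": 0, "wy": 0, "wz": 0, "claw": 1},
  {"tx": -0.1, "ty": 0, "tz": -0.25, "wx": 0, "wy": 0, "wz": 0, "claw": 1},
  {"tx": -0.1, "ty": 0, "tz": -0.25, "wx": 0, "wy": 0, "wz": 0, "claw": 1},
  {"tx": -0.1, "ty": 0, "tz": -0.25, "wx": 0, "wy": 0, "wz": 0, "claw": 1},
])

```text
clock: 9.5
eef_pos: [519.7, -166.3, 82.7]
tool_rot: [-2.705, -0.001, 0.054]
force: [-0.3, -0.1, 0.5]
width: 0.1
gripper_force: 0.0
```

```bash
python3 -c "
from h import *
p=stop()
# tip vs line directly at z=20
im=p['img'].astype(int);V,C=np.mgrid[180:260,366:380];uv=np.c_[C.ravel(),V.ravel()];k=im[uv[:,1],uv[:,0]]
m=(k[:,0]>150)&(k[:,1]>130)&(k[:,2]<110)&(k[:,0]-k[:,1]<45)
print('tip',m.sum(),(at_z(p,uv[m],20)@U).round(1))"
```

```text
n 40 centre [ 581.4 -143.9   62. ] s_at_z 572.7 s_depth 572.6 (red 572.6) tcp s 509.3 [ 519.1 -165.7   82.2] [-0.7 -0.  -0.4] 9.55
red n 39 573.3096772343201
tip 13 [655.5 653.6 573.4 573.4 571.9 571.8 571.6 571.5 543.  541.2 515.8 514.
 512.2]
```

The stop is at 572.7 against the red line at 573.3, and the pointer tip itself reads about 572. The arm is clear.

```bash
python3 -c "
from h import *
print(ctrl.finish_job())"
```

```text
the job is handed in; nothing more can be done
None
```

The job is handed in: the stop's pointer measures within about 1 mm of the red tab's line, after a pause with the finger off it about 30 mm short, and the arm was clear of everything at hand-in.

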